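Pack two bath-gift kits

TASK

Make up two bath kits. Blue box: stand the amber jar and the red-banded soap carton in its two bays, one in each (either way round), then lay the slatted wooden soap rest level across the tops of both, lengthwise along the box and centred over it. Yellow box: stand the green tin and the white bottle in its two bays, one in each (either way round); set everything down rather than dropping it, and leave the orange tin, the stamp and the roll of tape where they are.

Things in the scene. Friction and masses are not known exactly. Their poses are not given: they have to be found in the camera images.
- jar_center (a point): amber-brown glass jar with black screw lid (from above: a black disc), upright cylinder 46 mm in diameter, 58 mm tall (lid: upper 19 mm), about 130 g. Point: centre, 29 mm above its underside; z up.
- soap_center (a point): rigid kraft soap carton with a red band round its middle, 56 mm (its x) by 40 mm (its y), 58 mm tall, about 110 g. Point: centre, 29 mm above its underside; z up.
- rest_center (a point): slatted wooden soap rest, flat, 150 mm long (its x), 50 mm wide (its y), 14 mm thick, about 60 g, solid enough to be gripped across its width at the middle. Point: centre, 7 mm above its underside; z up.
- green_tin_center (a point): green round tin, upright cylinder 48 mm in diameter, 58 mm tall, about 100 g. Point: centre, 29 mm above its underside; z up.
- bottle_center (a point): white round bottle with blue cap, upright, 84 mm tall; body 42 mm in diameter up to 60 mm, then shoulder and cap 27 mm in diameter; about 100 g. Point: centre, 42 mm above its underside; z up.
- blue_box: Blue kit box: open blue plastic tray, 86 mm (its x) by 166 mm (its y), fixed to the table for the job. Walls 5 mm thick and 25 mm high, floor 5 mm thick; a 4 mm divider, its top 20 mm above the underside, parts it into two equal open bays, about 76 mm square, lined with kraft card, centred at y = +40 mm and -40 mm on its own y axis. Origin: centre of its underside, z up.
- yellow_box: Yellow kit box: open yellow plastic tray, 86 mm (its x) by 166 mm (its y), fixed to the table for the job. Walls 5 mm thick and 25 mm high, floor 5 mm thick; a 4 mm divider, its top 20 mm above the underside, parts it into two equal open bays, about 76 mm square, lined with kraft card, centred at y = +40 mm and -40 mm on its own y axis. Origin: centre of its underside, z up.
- orange_tin_center (a point): orange tin, the same shape as the green one (48 mm diameter, 58 mm tall); not wanted, stays where it is. Point: its centre.
- stamp_center (a point): rubber hand stamp with dark wooden knob, 44 mm in diameter, 72 mm tall, stays where it is. Point: its centre.
- tape_center (a point): roll of brown packing tape lying flat, 84 mm outer and 60 mm inner diameter, 36 mm high, stays where it is. Point: its centre.
Things that resemble listed ones, but are neither listed nor needed, are in the scene too. Of the things that look like the part that bears rest_center, the larger one is meant.

How it is judged:
On the way, in this order (a step that is already met when the one before it is completed fails the run):
1. the jar and the soap carton both stand upright in the blue box (x of jar_center in the frame of blue_box between -0.03 and 0.03 m and y of jar_center in the frame of blue_box between -0.075 and 0.075 m and z of jar_center in the frame of blue_box between 0.03 and 0.038 m and angle between each of jar_center, soap_center's own z axis and vertical below 0.1 rad and x of soap_center in the frame of blue_box between -0.03 and 0.03 m and y of soap_center in the frame of blue_box between -0.075 and 0.075 m and z of soap_center in the frame of blue_box between 0.03 and 0.038 m), for 0.2 s.
2. the soap rest lies across the tops of both (all of step 1 and z of rest_center in the frame of blue_box between 0.065 and 0.075 m and horizontal distance between rest_center and blue_box below 0.02 m and angle between the x axis of rest_center and the y axis of blue_box, either way round below 0.25 rad and angle between rest_center's own z axis and vertical below 0.1 rad), for 0.2 s.
At the end, for the whole second after the job is handed in: Jar and soap upright on the blue box's floor, green tin and bottle on the yellow's, one per bay (height 4 mm, tilt 0.1 rad); the soap rest level (0.1 rad) on jar and soap, within 20 mm of the box's centre and 0.25 rad of its length; all released, at rest (all of step 2 and x of green_tin_center in the frame of yellow_box between -0.03 and 0.03 m and y of green_tin_center in the frame of yellow_box between -0.075 and 0.075 m and z of green_tin_center in the frame of yellow_box between 0.03 and 0.038 m and angle between each of green_tin_center, bottle_center's own z axis and vertical below 0.1 rad and x of bottle_center in the frame of yellow_box between -0.03 and 0.03 m and y of bottle_center in the frame of yellow_box between -0.075 and 0.075 m and z of bottle_center in the frame of yellow_box between 0.043 and 0.051 m and linear speed of each of jar, soap, rest, green_tin, bottle below 0.02 m/s); the robot touches nothing.
It fails at once if the orange tin, the stamp or the tape is moved by more than 20 mm (distance of any of orange_tin_center, stamp_center, tape_center from where it was at the start of the episode above 0.02 m).
It fails at once if a thing is dropped (falls faster than 0.7 m/s, as from over 25 mm, out of the fingers) ((linear speed of jar above 0.7 m/s and contact force between the fingers and jar below 0.05 N) or (linear speed of soap above 0.7 m/s and contact force between the fingers and soap below 0.05 N) or (linear speed of rest above 0.7 m/s and contact force between the fingers and rest below 0.05 N) or (linear speed of green_tin above 0.7 m/s and contact force between the fingers and green_tin below 0.05 N) or (linear speed of bottle above 0.7 m/s and contact force between the fingers and bottle below 0.05 N)).
It also fails if it takes over 128 s, if anything falls off the work surface, if the arm or the gripper's body presses on something with over 40 N, if the wrist force passes 120 N, or if a joint passes its speed limit or range.

ROBOT

A 6-joint arm with a two-finger parallel gripper is mounted at the origin on the work surface. World frame = base frame: x ahead of the robot, y to its left, z up, the work surface at z = 0. Lengths are in m, angles in rad, forces in N, time in s.
With the tool pointing down it reaches from about 0.375 to 0.9 m from the base axis. Payload 3.1 kg.
Tool frame: the origin (TCP) lies between the finger pads; the fingertips stand robot.tip_extent ahead of it and the grasp point (between the pads) lies 3 mm ahead of it (robot.tip_extent is the distance from the TCP to the fingertips, in m); z points along the fingers, x is the direction in which the jaws open and shut, and the axes are right-handed (so a half turn about z gives the same grasp; the last joint's range is limited). The gripper opens to 87 mm and grips with 3 to 60 N. Pads are 19 mm wide; open, the fingers measure 117 mm over their backs; the gripper's body (75 mm by 190 mm) begins 51 mm behind the grasp point.
Start: joints at [1.121, 0.527, 1.433, -0, 1.181, -0.178], TCP at [0.168, 0.602, 0.245] pointing down, gripper open.
Joint ranges: [-3.08, 3.08], [-0.75, 2.2], [0.22, 2.44], [-1.43, 4.57], [0, 2.65], [-2.85, 2.85]. Speed limits (rad/s): [2.79, 2.79, 3.14, 3.14, 3.14, 3.14].

INTERFACE

Orientations are given as a unit quaternion [x, y, z, w].
In Python, from rig import robot, cams gives the robot as it stands.
- The arm moves only by the tool carry_out, never from a script. Its argument "steps" is a list of rows, each a list of 3 entries, a list of its own where there are three numbers: the shift along the world's x, y, z in cm, then the turn about the world's z in degrees, then the closure, from 0 (fully open) to 1 (shut). In form: [[[dx, dy, dz], spin, fingers], ...]. A call has 1 to 10 rows; each row shifts and turns the pose as measured when the row begins; what a row does not reach is not made up. A row lasts 1/10 s, in which the tool goes at most 50 mm and 8.59 degrees, less where a joint would pass 70% of its speed; a pose out of reach is approached as far as the arm can. A call with a gripper value outside its range is refused whole. The fingers move at their own pace and stop on an object; "squeeze" is the grip in N (left out, the last holds). Time passes only in rows, so rows that do not move let the fingers close. It gives the time, the measured TCP pose, the force and the opening at its end, in the units of the state.
- robot.get_obs(): the state, without advancing time (a new reading comes with each control period).
- cams.camera(name): name is "scene" or "side" or "wrist"; returns a dict with "pixels" (480x640x3 uint8, red, green, blue), "fx", "fy", "cx", "cy" (pixels), "k1" (the pictures are not rectified: a ray, as slopes to the right and down, at radius r is drawn at 1 + k1 r^2 times it, then the intrinsics apply), "eye" and "rotation" of the camera in the world. Camera axes: x right, y up, looking along -z (the intrinsics and any distortion apply to the point x, -y, -z); pixel columns grow to the right and rows downward; lengths in m; the calibration is good to about 2 mm. A picture is of the moment at which its call begins. There is no depth.
- robot.hand_in(): hands the job in, once; it reports no verdict.
The state is a dict: "time": time; "q": joint angles; "joint_velocities": joint speeds; "joint_torque": joint torques, N m; "position": TCP position; "tool_rot": TCP orientation; "ft_force": force on the tool from outside, world axes, zero at the start; "moment": the same for the moment, N m; "grip_width": finger opening in m.
Only numpy, scipy, OpenCV 4.12 (cv2) and the standard library are available. Lean on these libraries where they do the work, as an engineer would, in place of code of your own. Each camera call takes 0.05 s, during which the arm holds its last target. There are 200 camera calls.

## Working session

There is one attempt and no reset: what is moved stays moved. The work goes in short steps, Python scripts to look and compute and a tool call to move; the robot and the scene stay as the last step left them, time stands still between calls to the robot, and variables do not carry over. Pictures are saved under pics/ and viewed, about 12 in all and at most 16, crops included, and the job is handed in when it is done.

Besides the shell and the picture viewer there is one more tool, called after ">>>" by a JSON object that holds its "api" and its "payload", one argument or row to a line. carry_out: Moves the arm, as the interface text tells. Its arguments: {"type":"object","properties":{"steps":{"type":"array"},"squeeze":{"type":"number"}},"required":["steps"]}

```bash
ls; mkdir -p pics
cat > h.py <<'E'
import numpy as np, cv2
from rig import robot, cams
def grab(name, tag=None):
    c=cams.camera(name)
    if tag: cv2.imwrite(f'pics/{tag}.png', c['pixels'][:,:,::-1])
    return c
def ray(c,u,v):
    d=np.array([(u-c['cx'])/c['fx'],(v-c['cy'])/c['fy']]); p=d.copy()
    for _ in range(20): p=d/(1+c['k1']*(p@p))
    r=np.array(c['rotation'])@np.array([p[0],-p[1],-1.0]); return np.array(c['eye']),r
def onplane(c,u,v,z):
    e,r=ray(c,u,v); return e+r*(z-e[2])/r[2]
def proj(c,P):
    q=np.array(c['rotation']).T@(np.array(P)-np.array(c['eye'])); x=np.array([q[0],-q[1]])/-q[2]
    x=x*(1+c['k1']*(x@x)); return x*[c['fx'],c['fy']]+[c['cx'],c['cy']]
E
python3 - <<'E'
from h import *
for n in ['scene','side','wrist']:
    c=grab(n,n+'0'); print(n,c['fx'],c['k1'],np.round(c['eye'],3),np.round(c['rotation'],3).tolist())
o=robot.get_obs(); print(o); print(robot.tip_extent)
E
```

```text
pics
scene 435.22930970067557 -0.09922602206476881 [0.998 0.553 0.625] [0.145, 0.41, 0.847, 0.305]
side 528.3854914559781 -0.03528619663781714 [-0.096 -0.567  0.833] [0.378, -0.163, -0.353, 0.84]
wrist 351.79509606315963 -0.04610310516096139 [0.099 0.619 0.383] [-0.104, -0.077, 0.6, 0.79]
{'time': 0.15, 'q': array([ 1.12050968e+00,  5.28245516e-01,  1.43360010e+00, -2.91646910e-05,
        1.18140354e+00, -1.78489024e-01]), 'joint_velocities': array([ 2.14754881e-04, -2.66229053e-03, -4.84464976e-03,  2.25754457e-03,
        8.47171335e-05,  1.50644060e-03]), 'joint_torque': array([ 4.66765923e-04, -4.40430737e+01, -1.76842350e+01,  6.32814760e-02,
        5.52465941e-02, -1.19644355e-04]), 'position': array([0.16753069, 0.60158494, 0.24380328]), 'tool_rot': array([ 7.96383056e-01,  6.04791982e-01, -7.31941139e-04,  3.87865991e-04]), 'ft_force': array([ 0.06611256, -0.6415471 , -0.33231723]), 'moment': array([-0.00643751,  0.00014098, -0.0130283 ]), 'grip_width': 0.08656511436657541}
0.022
```

```bash
sed -i "s/^from rig.*/&\nfrom scipy.spatial.transform import Rotation as Ro/; s/np.array(c\['rotation'\])/Ro.from_quat(c['rotation']).as_matrix()/" h.py; cat h.py | head -14
```

```text
import numpy as np, cv2
from rig import robot, cams
from scipy.spatial.transform import Rotation as Ro
def grab(name, tag=None):
    c=cams.camera(name)
    if tag: cv2.imwrite(f'pics/{tag}.png', c['pixels'][:,:,::-1])
    return c
def ray(c,u,v):
    d=np.array([(u-c['cx'])/c['fx'],(v-c['cy'])/c['fy']]); p=d.copy()
    for _ in range(20): p=d/(1+c['k1']*(p@p))
    r=Ro.from_quat(c['rotation']).as_matrix()@np.array([p[0],-p[1],-1.0]); return np.array(c['eye']),r
def onplane(c,u,v,z):
    e,r=ray(c,u,v); return e+r*(z-e[2])/r[2]
def proj(c,P):
```

View pics/scene0.png

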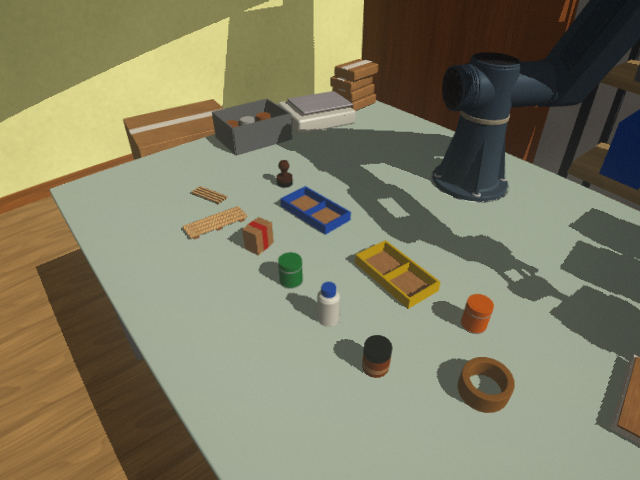

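View pics/side0.png

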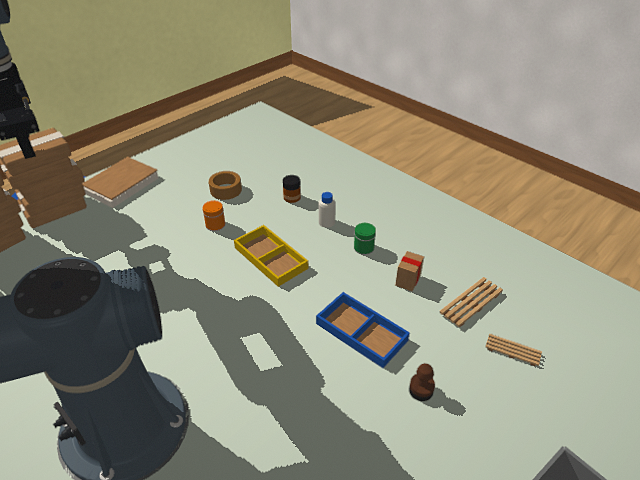

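Larger slatted rest: scene (215,222) / side (473,302). The smaller look-alike is at scene (208,195) / side (516,350). The orange tin, stamp and tape are well apart from both. Next I measure everything by slicing the two-view silhouettes at top height.

```bash
cat > meas.py <<'E'
from h import *
def mask(c,roi,f):
    x0,y0,x1,y1=roi; m=np.zeros((480,640),np.uint8)
    hsv=cv2.cvtColor(c['pixels'],cv2.COLOR_RGB2HSV).astype(int)
    m[y0:y1,x0:x1]=f(hsv[...,0],hsv[...,1],hsv[...,2])[y0:y1,x0:x1]
    return m
def hull(c,roi,f,z):
    m=mask(c,roi,f); k,l,s,_=cv2.connectedComponentsWithStats(m); 
    keep=np.isin(l,[i for i in range(1,k) if s[i,4]>=8])
    p=np.argwhere(keep)[:,::-1]; h=cv2.convexHull(p.astype(np.float32))[:,0]
    return np.array([onplane(c,u,v,z)[:2] for u,v in h],np.float32)*1000
def slice2(A,B):
    a,r=cv2.intersectConvexConvex(cv2.convexHull(A),cv2.convexHull(B)); return a,r
def axis(rect):
    b=cv2.boxPoints(rect); e=[b[1]-b[0],b[2]-b[1]]; e=max(e,key=np.linalg.norm); return np.degrees(np.arctan2(e[1],e[0]))%180
E
cat > m0.py <<'E'
from meas import *
S=grab('scene'); D=grab('side')
T={ # name: top z, scene roi, side roi, colour
'blue':(.025,(275,180,355,235),(310,285,415,370),lambda h,s,v:(h>100)&(h<130)&(s>120)),
'yellow':(.025,(350,235,445,310),(230,220,312,290),lambda h,s,v:(h>18)&(h<32)&(s>180)),
'green':(.058,(270,245,310,295),(348,218,385,258),lambda h,s,v:(h>45)&(h<85)&(s>100)),
'orange':(.058,(455,285,500,340),(198,195,230,235),lambda h,s,v:(h<18)&(s>150)),
'cap':(.084,(315,278,345,300),(315,188,340,205),lambda h,s,v:(h>100)&(h<130)&(s>120)),
'lid':(.058,(355,330,400,358),(278,172,305,192),lambda h,s,v:(v<60)),
'soap':(.058,(240,210,278,258),(392,245,430,295),lambda h,s,v:(h<22)&(s>75)),
'rest':(.014,(178,203,252,240),(436,272,510,330),lambda h,s,v:(h<22)&(s>75)),
'small':(.014,(185,180,232,204),(480,328,550,370),lambda h,s,v:(h<22)&(s>75)),
'stamp':(.072,(272,155,298,190),(405,355,440,405),lambda h,s,v:(h<22)&(s>75)),
'tape':(.036,(450,350,520,415),(203,165,246,202),lambda h,s,v:(h<22)&(s>75)),
}
for n,(z,a,b,f) in T.items():
    A,B=hull(S,a,f,z),hull(D,b,f,z); ar,P=slice2(A,B)
    if P is None: print(n,'none',A.mean(0),B.mean(0)); continue
    r=cv2.minAreaRect(P); mm=cv2.moments(P)
    print(n,'ctr',np.round(r[0]),'size',np.round(r[1]),'ang',round(axis(r)),'cen',np.round([mm['m10']/mm['m00'],mm['m01']/mm['m00']]))
i=S['pixels'][175:265,170:290,::-1]; j=D['pixels'][240:380,390:560,::-1]
i=cv2.resize(i,(400,300),interpolation=3); j=cv2.resize(j,(364,300),interpolation=3)
cv2.imwrite('pics/crop1.png',np.hstack([i,j]))
E
python3 m0.py
```

```text
blue ctr [ 441. -154.] size [ 86. 164.] ang 94 cen [ 441. -154.]
yellow ctr [456. 136.] size [166.  85.] ang 86 cen [456. 136.]
green ctr [632.   8.] size [44. 44.] ang 140 cen [632.   7.]
orange ctr [453. 328.] size [77. 46.] ang 25 cen [453. 327.]
cap ctr [639. 134.] size [25. 21.] ang 44 cen [639. 134.]
lid ctr [647. 268.] size [38. 41.] ang 136 cen [647. 268.]
soap ctr [ 621. -138.] size [58. 49.] ang 19 cen [ 620. -136.]
rest ctr [ 658. -271.] size [ 50. 151.] ang 175 cen [ 657. -270.]
small ctr [ 608. -393.] size [26. 94.] ang 109 cen [ 608. -393.]
stamp ctr [ 414. -317.] size [ 8. 14.] ang 134 cen [ 414. -317.]
tape ctr [546. 418.] size [84. 81.] ang 78 cen [546. 418.]
```

View pics/crop1.png

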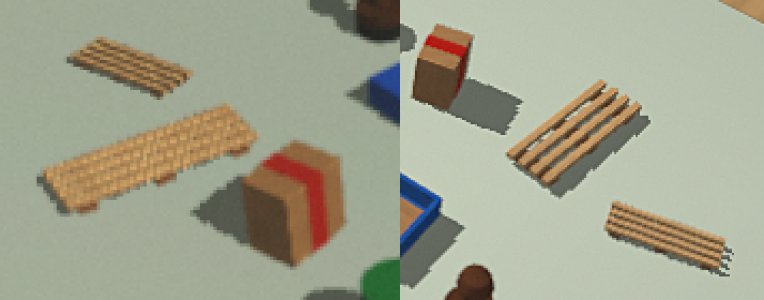

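Crop: the larger rest is at left-panel (150,155), measured 151×50 mm. The look-alike at (130,65) measures only 94×26 mm, so the larger one is the part meant. The carton with the red band is also clear. All sizes match the list, apart from carton yaw, which I'll refine with the wrist camera. Moving toward the jar.

>>> {"api": "carry_out", "payload": {
  "steps": [
    [[4,-2.8,0],-8.4,0],
    [[4,-2.8,0],-8.4,0],
    [[4,-2.8,0],-8.4,0],
    [[4,-2.8,0],-8.4,0],
    [[4,-2.8,0],-8.4,0],
    [[4,-2.8,0],-8.4,0],
    [[4,-2.8,0],-8.4,0],
    [[4,-2.8,0],-8.4,0],
    [[4,-2.8,0],-8.4,0],
    [[0,0,0],0,0]
  ],
  "squeeze": 20
}}

```text
time: 1.25
position: [0.5359, 0.3413, 0.2435]
tool_rot: [1.0, -0.028, 0.003, -0.001]
ft_force: [-0.9, -0.4, 0.2]
grip_width: 0.087
```

>>> {"api": "carry_out", "payload": {
  "steps": [
    [[4,-2.6,-1],3,0],
    [[4,-2.6,-1],0,0],
    [[3,-2,-1],0,0],
    [[0,0,-1],0,0],
    [[0,0,0],0,0],
    [[0,0,0],0,0]
  ]
}}

```text
time: 1.85
position: [0.6425, 0.2702, 0.2021]
tool_rot: [1.0, 0.001, 0.001, -0.002]
ft_force: [0.2, 0.2, -0.3]
grip_width: 0.087
```

Run:
```python
from h import *
c=grab('wrist','w1'); o=robot.get_obs(); print(o['position'],o['tool_rot'],c['eye'])
print('pred lid px',proj(c,[.647,.268,.058]))
```

```text
[0.64189103 0.27055323 0.20198011] [ 9.99997220e-01  1.09904862e-03  3.05613200e-04 -2.06385017e-03] [0.64128838 0.33823281 0.34214806]
pred lid px [320.10010467 232.27792347]
```

View pics/w1.png

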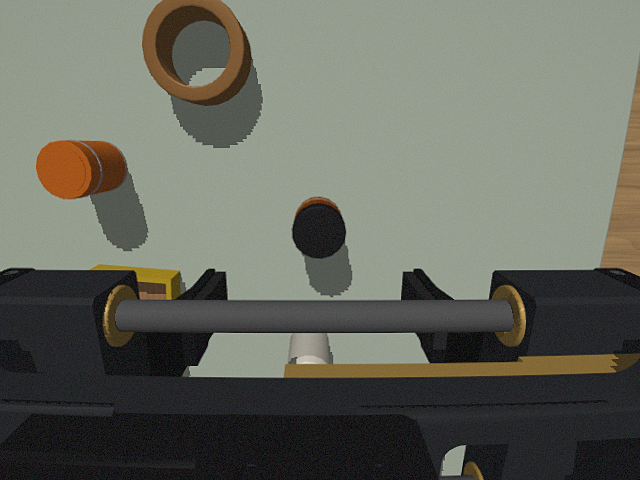

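Wrist view: jar lid at (319,231), against a predicted (320,232), so the fix holds. Descending.

>>> {"api": "carry_out", "payload": {
  "steps": [
    [[0.5,-0.25,-4],0,0],
    [[0,0,-4],0,0],
    [[0,0,-3.5],0,0],
    [[0,0,-2],0,0],
    [[0,0,0],0,0],
    [[0,0,0],0,0]
  ]
}}

```text
time: 2.5
position: [0.6431, 0.2772, 0.0712]
tool_rot: [1.0, 0.007, 0.005, -0.004]
ft_force: [1.5, 0.4, 0.2]
grip_width: 0.087
```

>>> {"api": "carry_out", "payload": {
  "steps": [
    [[0.4,-0.9,0],-0.8,0],
    [[0,0,0],0,0],
    [[0,0,-1.5],0,0],
    [[0,0,-0.9],0,0],
    [[0,0,0],0,0]
  ]
}}

```text
time: 3.0
position: [0.6505, 0.2692, 0.0524]
tool_rot: [1.0, 0.0, 0.01, -0.005]
ft_force: [0.1, -0.5, 0.1]
grip_width: 0.0869
```

>>> {"api": "carry_out", "payload": {
  "steps": [
    [[-0.3,0,-0.5],0,0],
    [[0,0,0],0,0],
    [[0,0,0],0,1],
    [[0,0,0],0,1],
    [[0,0,0],0,1],
    [[0,0,0],0,1],
    [[0,0,0],0,1],
    [[0,0,0],0,1]
  ]
}}

```text
time: 3.8
position: [0.6472, 0.2692, 0.0468]
tool_rot: [1.0, 0.0, 0.01, -0.005]
ft_force: [-0.4, -1.1, 0.1]
grip_width: 0.0469
```

>>> {"api": "carry_out", "payload": {
  "steps": [
    [[0,0,1.5],0,1],
    [[0,0,3],0,1],
    [[0,0,4],0,1],
    [[0,0,4],0,1],
    [[0,0,1],0,1],
    [[0,0,0],0,1]
  ]
}}

```text
time: 4.4
position: [0.6443, 0.2685, 0.1876]
tool_rot: [1.0, 0.0, 0.008, -0.005]
ft_force: [0.2, 0.5, -2.2]
grip_width: 0.0453
```

>>> {"api": "carry_out", "payload": {
  "steps": [
    [[-1,-2,0],0,1],
    [[-2,-3.8,0],0,1],
    [[-2.1,-3.8,0],0,1],
    [[-2.1,-3.8,0],0,1],
    [[-2.1,-3.8,0],0,1],
    [[-2.1,-3.8,0],0,1],
    [[-2.1,-3.8,0],0,1],
    [[-2.1,-3.8,0],0,1],
    [[-2,-3.5,0],0,1],
    [[0,0,0],0,1]
  ]
}}

```text
time: 5.4
position: [0.4515, -0.0591, 0.1743]
tool_rot: [1.0, 0.003, -0.002, -0.007]
ft_force: [-0.2, 1.0, -1.5]
grip_width: 0.0454
```

>>> {"api": "carry_out", "payload": {
  "steps": [
    [[-0.6,-2.5,0],0,1],
    [[-0.6,-2.5,0],0,1],
    [[-0.1,-0.5,0],0,1],
    [[0,0,0],0,1],
    [[0,0,-2],0,1],
    [[0,0,-3],0,1],
    [[0,0,-2.5],0,1],
    [[0,0,-1],0,1],
    [[0,0,0],0,1]
  ]
}}

```text
time: 6.3
position: [0.4377, -0.1085, 0.0826]
tool_rot: [1.0, 0.003, -0.005, -0.01]
ft_force: [-0.3, -1.2, -1.3]
grip_width: 0.0456
```

>>> {"api": "carry_out", "payload": {
  "steps": [
    [[0,-0.6,0],0,1],
    [[0,0,-1],0,1],
    [[0,0,-1],0,1],
    [[0,0,-0.4],0,1],
    [[0,0,-0.3],0,1],
    [[0,0,0],0,1]
  ]
}}

```text
time: 6.9
position: [0.44, -0.115, 0.0559]
tool_rot: [1.0, 0.004, -0.003, -0.009]
ft_force: [-0.1, -0.4, -1.6]
grip_width: 0.0453
```

>>> {"api": "carry_out", "payload": {
  "steps": [
    [[0,0,-0.25],0,1],
    [[0,0,-0.15],0,1],
    [[0,0,0],0,1]
  ]
}}

```text
time: 7.2
position: [0.4401, -0.1151, 0.0522]
tool_rot: [1.0, 0.004, -0.002, -0.009]
ft_force: [-0.5, -0.0, -0.6]
grip_width: 0.0454
```

>>> {"api": "carry_out", "payload": {
  "steps": [
    [[0,0,0],0,0.6],
    [[0,0,0],0,0.3],
    [[0,0,0],0,0],
    [[0,0,0],0,0],
    [[0,0,1.5],0,0],
    [[0,0,4],0,0],
    [[0,0,4.5],0,0],
    [[0,0,4],0,0],
    [[0,0,0.5],0,0]
  ]
}}

```text
time: 8.1
position: [0.4391, -0.1147, 0.2009]
tool_rot: [1.0, 0.003, -0.004, -0.01]
ft_force: [0.9, 0.4, 0.8]
grip_width: 0.0861
```

>>> {"api": "carry_out", "payload": {
  "steps": [
    [[2,0,0],0,0],
    [[4,-0.5,0],0,0],
    [[4,-0.5,0],0,0],
    [[4,-0.5,0],0,0],
    [[3,-0.5,0],0,0],
    [[0.5,0,0],0,0],
    [[0,0,0],0,0],
    [[0,0,0],0,0]
  ]
}}

```text
time: 8.9
position: [0.614, -0.1325, 0.1959]
tool_rot: [1.0, 0.003, -0.009, -0.012]
ft_force: [-0.8, 0.2, 0.5]
grip_width: 0.0869
```

Run:
```python
from meas import *
c=grab('wrist','w2'); o=robot.get_obs(); print(o['position'],o['tool_rot'])
m=mask(c,(0,0,640,270),lambda h,s,v:(h<22)&(s>75))
k,l,s,_=cv2.connectedComponentsWithStats(m)
for i in range(1,k):
    if s[i,4]<300: continue
    P=np.array([onplane(c,u,v,.058)[:2]*1000 for v,u in np.argwhere(l==i)],np.float32)
    r=cv2.minAreaRect(P); print(s[i],np.round(r[0]),np.round(r[1]),round(axis(r)))
```

```text
[ 0.61356272 -0.13234435  0.19588682] [ 0.99988691  0.00301458 -0.00885248 -0.01177757]
[  95  168   73   72 2540] [ 461. -109.] [52. 56.] 94
[ 283  197   78   72 3758] [ 616. -132.] [55. 49.] 17
[ 111  250   62   20 1096] [ 465. -156.] [52. 17.] 1
```

View pics/w2.png

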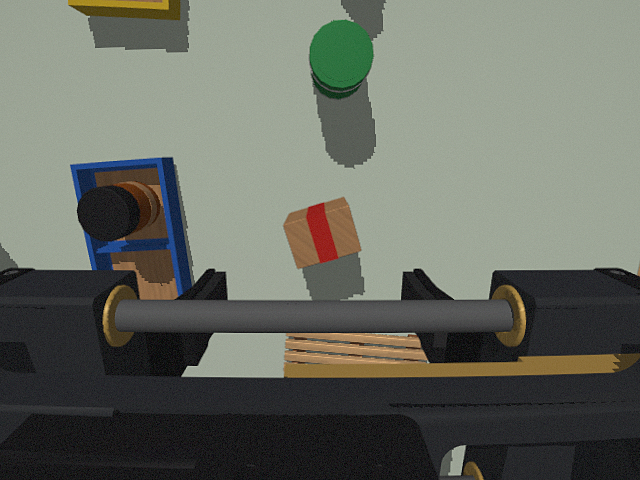

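Wrist view: the carton's top face has corners at about (287,226), (345,207), (360,249) and (302,268), giving a long axis near 18°. The jar stands upright in the blue box at (110,213). Gripping the carton across its 56 mm side needs only a small turn.

Run:
```python
from meas import *
c=grab('wrist')
p=[onplane(c,u,v,.058)[:2] for u,v in [(287,226),(345,207),(360,249),(302,268)]]; p=np.array(p)
e=p[1]-p[0]; f=p[2]-p[1]; print(p.mean(0),np.linalg.norm(e),np.linalg.norm(f),np.degrees(np.arctan2(e[1],e[0])),robot.get_obs()['position'])
```

```text
[ 0.61801282 -0.13502506] 0.049269432067336846 0.03712651362278647 18.875010543752847 [ 0.61366956 -0.13244683  0.19628627]
```

>>> {"api": "carry_out", "payload": {
  "steps": [
    [[0.4,-0.3,-2],8,0],
    [[0,0,-3],8,0],
    [[0,0,-3],2,0],
    [[0,0,-2.5],0,0],
    [[0,0,-1],0,0],
    [[0,0,0],0,0]
  ]
}}

```text
time: 9.6
position: [0.6123, -0.1351, 0.0817]
tool_rot: [0.986, 0.165, -0.01, -0.01]
ft_force: [0.2, 0.2, -0.4]
grip_width: 0.0874
```

>>> {"api": "carry_out", "payload": {
  "steps": [
    [[0.6,0,-1],0,0],
    [[0,0,-1],0,0],
    [[0,0,-1],0,0],
    [[0,0,-0.5],0,0],
    [[0,0,0],0,0],
    [[0,0,0],0,0.4],
    [[0,0,0],0,1],
    [[0,0,0],0,1],
    [[0,0,0],0,1],
    [[0,0,0],0,1]
  ]
}}

```text
time: 10.6
position: [0.6214, -0.1363, 0.0489]
tool_rot: [0.986, 0.165, -0.006, -0.008]
ft_force: [0.1, -0.5, -1.1]
grip_width: 0.0559
```

>>> {"api": "carry_out", "payload": {
  "steps": [
    [[0,0,1.5],0,1],
    [[0,0,3],0,1],
    [[0,0,4],0,1],
    [[0,0,3],0,1],
    [[0,0,0],0,1]
  ]
}}

```text
time: 11.1
position: [0.6198, -0.1356, 0.1697]
tool_rot: [0.986, 0.165, -0.007, -0.009]
ft_force: [0.3, -0.8, -1.4]
grip_width: 0.0561
```

>>> {"api": "carry_out", "payload": {
  "steps": [
    [[-2,-0.6,0],-5,1],
    [[-3.5,-1.2,0],-5,1],
    [[-3.5,-1.2,0],-5,1],
    [[-3.5,-1.2,0],0,1],
    [[-3,-1.1,0],0,1],
    [[-1.5,-0.5,0],0,1],
    [[0,0,0],0,1],
    [[0,0,0],0,1]
  ]
}}

```text
time: 11.9
position: [0.4431, -0.1924, 0.1706]
tool_rot: [0.999, 0.03, -0.005, -0.009]
ft_force: [0.4, 0.0, -0.6]
grip_width: 0.0557
```

>>> {"api": "carry_out", "payload": {
  "steps": [
    [[0,0,-2],0,1],
    [[0,0,-3],0,1],
    [[0,0,-3],0,1],
    [[0,0,-1.5],0,1],
    [[0,0,0],0,1],
    [[0,0,0],0,1]
  ]
}}

```text
time: 12.5
position: [0.4524, -0.1935, 0.0734]
tool_rot: [0.999, 0.032, 0.0, -0.006]
ft_force: [-3.0, -0.9, 5.9]
grip_width: 0.0559
```

>>> {"api": "carry_out", "payload": {
  "steps": [
    [[0,0,1],0,1],
    [[-0.9,0,0.5],0,1],
    [[0,0,0],0,1],
    [[0,0,0],0,1]
  ]
}}

```text
time: 12.9
position: [0.4452, -0.194, 0.0926]
tool_rot: [0.999, 0.033, 0.003, -0.004]
ft_force: [-1.0, -0.4, -1.3]
grip_width: 0.0562
```

Run:
```python
from meas import *
S=grab('scene'); D=grab('side')
i=S['pixels'][140:240,260:380,::-1]; j=D['pixels'][240:380,280:440,::-1]
cv2.imwrite('pics/crop2.png',np.hstack([cv2.resize(i,(400,334),interpolation=2),cv2.resize(j,(382,334),interpolation=2)]))
```

```text
(no output)
```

View pics/crop2.png

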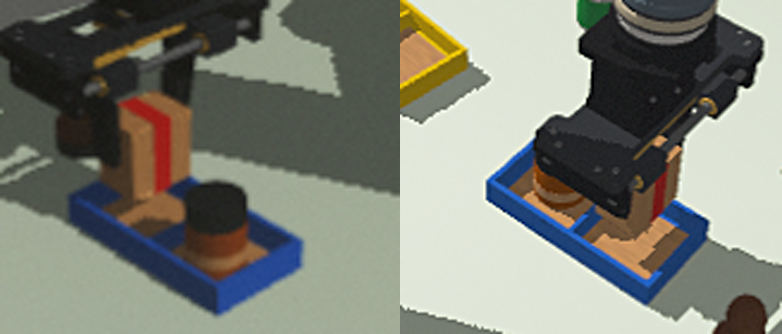

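Crop: the carton hangs over its bay and the jar stands in the other. The carton only grazed the far wall. Now at x=0.445, I'll lower it slowly.

>>> {"api": "carry_out", "payload": {
  "steps": [
    [[-0.2,0,-1],0,1],
    [[0,0,-1],0,1],
    [[0,0,-0.5],0,1],
    [[0,0,0],0,1]
  ]
}}

```text
time: 13.4
position: [0.4424, -0.1937, 0.0646]
tool_rot: [0.999, 0.033, 0.002, -0.004]
ft_force: [-0.7, 0.1, -1.0]
grip_width: 0.0555
```

>>> {"api": "carry_out", "payload": {
  "steps": [
    [[0,0,-0.5],0,1],
    [[0,0,-0.3],0,1],
    [[0,0,-0.2],0,1],
    [[0,0,0],0,1]
  ]
}}

```text
time: 13.8
position: [0.4428, -0.1939, 0.0536]
tool_rot: [0.999, 0.033, 0.002, -0.004]
ft_force: [-1.4, 0.6, 0.8]
grip_width: 0.0561
```

>>> {"api": "carry_out", "payload": {
  "steps": [
    [[0,0,0],0,0.5],
    [[0,0,0],0,0],
    [[0,0,0],0,0],
    [[0,0,1.5],0,0],
    [[0,0,4],0,0],
    [[0,0,4],0,0],
    [[0,0,3],0,0],
    [[0,0,0],0,0]
  ]
}}

```text
time: 14.6
position: [0.4425, -0.1938, 0.1822]
tool_rot: [0.999, 0.033, 0.002, -0.005]
ft_force: [1.0, 0.4, -0.0]
grip_width: 0.0867
```

>>> {"api": "carry_out", "payload": {
  "steps": [
    [[1,-0.4,0],8.2,0],
    [[2.3,-0.8,0],8.2,0],
    [[2.3,-0.8,0],8.2,0],
    [[2.3,-0.8,0],8.2,0],
    [[2.3,-0.8,0],8.2,0],
    [[2.3,-0.8,0],8.2,0],
    [[2.3,-0.8,0],8.2,0],
    [[2.3,-0.8,0],8.2,0],
    [[2.3,-0.8,0],8.2,0],
    [[2,-0.7,0],8.2,0]
  ]
}}

```text
time: 15.6
position: [0.6558, -0.2667, 0.1708]
tool_rot: [0.713, 0.701, -0.008, -0.011]
ft_force: [-0.4, -0.0, -0.0]
grip_width: 0.0864
```

>>> {"api": "carry_out", "payload": {
  "steps": [
    [[0,0,0],0,0],
    [[0,0,0],0,0]
  ]
}}

```text
time: 15.8
position: [0.6565, -0.2667, 0.167]
tool_rot: [0.713, 0.701, -0.008, -0.012]
ft_force: [-0.8, -0.6, 0.1]
grip_width: 0.087
```

Run:
```python
from meas import *
c=grab('wrist','w3'); o=robot.get_obs(); print(o['position'],o['tool_rot'])
for P in [(.657,-.271,.014)]: print(proj(c,P))
```

```text
[ 0.65632809 -0.26668368  0.16690505] [ 0.713217    0.70079188 -0.00834306 -0.01194365]
[309.9700188  234.79039088]
```

View pics/w3.png

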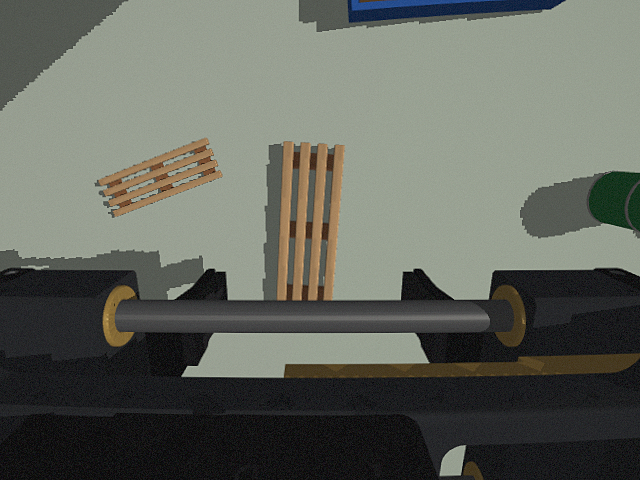

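Wrist view: the larger rest's middle crossbar is at (311,229), against a predicted (310,235). The small look-alike is at (160,178). Jaws straddle the rest's middle, so I descend with a −3° turn.

>>> {"api": "carry_out", "payload": {
  "steps": [
    [[0.1,-0.4,-2],-3,0],
    [[0,0,-3],0,0],
    [[0,0,-3],0,0],
    [[0,0,-2.5],0,0],
    [[0,0,-1],0,0],
    [[0,0,0],0,0],
    [[0,0,0],0,0]
  ]
}}

```text
time: 16.55
position: [0.6505, -0.2684, 0.0497]
tool_rot: [0.736, 0.677, -0.009, -0.014]
ft_force: [0.0, 0.0, -0.3]
grip_width: 0.087
```

>>> {"api": "carry_out", "payload": {
  "steps": [
    [[0.6,-0.3,-0.6],0,0],
    [[0,0,-0.6],0,0],
    [[0,0,-0.5],0,0],
    [[0,0,-0.3],0,0],
    [[0,0,0],0,0],
    [[0,0,0],0,0]
  ]
}}

```text
time: 17.15
position: [0.6598, -0.2732, 0.033]
tool_rot: [0.736, 0.677, -0.008, -0.01]
ft_force: [0.3, -0.1, 0.2]
grip_width: 0.0868
```

>>> {"api": "carry_out", "payload": {
  "steps": [
    [[-0.3,0.2,-0.4],0,0],
    [[0,0,-0.4],0,0],
    [[0,0,0],0,0],
    [[0,0,0],0,0.3],
    [[0,0,0],0,1],
    [[0,0,0],0,1],
    [[0,0,0],0,1],
    [[0,0,0],0,1],
    [[0,0,0],0,1]
  ]
}}

```text
time: 18.05
position: [0.6566, -0.2711, 0.0248]
tool_rot: [0.736, 0.677, -0.008, -0.01]
ft_force: [-0.6, -0.5, -0.3]
grip_width: 0.0502
```

>>> {"api": "carry_out", "payload": {
  "steps": [
    [[0,0,1.5],0,1],
    [[0,0,3],0,1],
    [[0,0,4],0,1],
    [[0,0,4],0,1],
    [[0,0,2],0,1],
    [[0,0,0],0,1]
  ]
}}

```text
time: 18.65
position: [0.6551, -0.2701, 0.1783]
tool_rot: [0.736, 0.677, -0.008, -0.011]
ft_force: [-0.2, 0.4, -0.3]
grip_width: 0.05
```

>>> {"api": "carry_out", "payload": {
  "steps": [
    [[-1,0.5,0],-8.1,1],
    [[-2.2,1.2,0],-8.1,1],
    [[-2.2,1.2,0],-8.1,1],
    [[-2.2,1.2,0],-8.1,1],
    [[-2.2,1.2,0],-8.1,1],
    [[-2.2,1.2,0],-8.1,1],
    [[-2.2,1.2,0],-8.1,1],
    [[-2.2,1.2,0],-8.1,1],
    [[-2.2,1.2,0],-8.1,1],
    [[-1.5,0.8,0],-8.1,1]
  ]
}}

```text
time: 19.65
position: [0.4437, -0.1554, 0.1741]
tool_rot: [1.0, 0.007, -0.003, -0.014]
ft_force: [0.5, -0.5, -1.5]
grip_width: 0.0501
```

>>> {"api": "carry_out", "payload": {
  "steps": [
    [[0,0,0],0,1],
    [[0,0,0],0,1]
  ]
}}

```text
time: 19.85
position: [0.441, -0.1536, 0.1734]
tool_rot: [1.0, 0.009, -0.005, -0.016]
ft_force: [0.7, 0.3, -0.2]
grip_width: 0.0503
```

>>> {"api": "carry_out", "payload": {
  "steps": [
    [[0,0,-2],3,1],
    [[0,0,-2],0,1],
    [[0,0,-1.5],0,1],
    [[0,0,-0.5],0,1],
    [[0,0,0],0,1],
    [[0,0,0],0,1]
  ]
}}

```text
time: 20.45
position: [0.449, -0.1589, 0.1116]
tool_rot: [0.999, 0.042, -0.001, -0.012]
ft_force: [0.6, 0.1, -1.7]
grip_width: 0.0504
```

Run:
```python
from meas import *
S=grab('scene'); D=grab('side')
i=S['pixels'][140:240,260:380,::-1]; j=D['pixels'][240:380,280:440,::-1]
cv2.imwrite('pics/crop3.png',np.hstack([cv2.resize(i,(400,334),interpolation=2),cv2.resize(j,(382,334),interpolation=2)]))
print(robot.get_obs()['position'])
```

```text
[ 0.44894508 -0.15885666  0.11192829]
```

View pics/crop3.png

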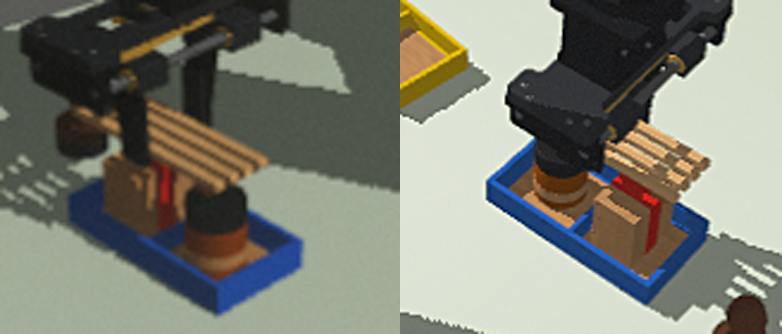

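Crop: the rest is level above the carton and jar, lengthwise along the box. It needs a shift of −0.8, +0.5 cm, then to be lowered to a TCP height of about 0.088.

>>> {"api": "carry_out", "payload": {
  "steps": [
    [[-0.8,0.5,-0.5],0,1],
    [[0,0,-0.4],0,1],
    [[0,0,-0.3],0,1],
    [[0,0,0],0,1],
    [[0,0,0],0,1]
  ]
}}

```text
time: 21.05
position: [0.4406, -0.1535, 0.1004]
tool_rot: [0.999, 0.043, 0.001, -0.011]
ft_force: [-0.4, -0.7, -0.4]
grip_width: 0.0503
```

>>> {"api": "carry_out", "payload": {
  "steps": [
    [[0,0,-0.5],0,1],
    [[0,0,-0.3],0,1],
    [[0,0,-0.2],0,1],
    [[0,0,0],0,1]
  ]
}}

```text
time: 21.45
position: [0.441, -0.1538, 0.0896]
tool_rot: [0.999, 0.043, 0.001, -0.011]
ft_force: [0.7, -1.0, 0.8]
grip_width: 0.0506
```

>>> {"api": "carry_out", "payload": {
  "steps": [
    [[0,0,-0.15],0,1],
    [[0,0,0],0,1]
  ]
}}

```text
time: 21.65
position: [0.441, -0.1539, 0.0879]
tool_rot: [0.999, 0.043, 0.001, -0.011]
ft_force: [0.2, 0.4, 0.1]
grip_width: 0.0504
```

>>> {"api": "carry_out", "payload": {
  "steps": [
    [[0,0,0],0,0.4],
    [[0,0,0],0,0.3],
    [[0,0,0],0,0],
    [[0,0,0],0,0],
    [[0,0,1.5],0,0],
    [[0,0,3.5],0,0],
    [[0,0,4],0,0],
    [[0,0,3],0,0],
    [[0,0,0],0,0]
  ]
}}

```text
time: 22.55
position: [0.4401, -0.1533, 0.2115]
tool_rot: [0.999, 0.042, -0.0, -0.012]
ft_force: [0.1, -0.4, -0.4]
grip_width: 0.0872
```

>>> {"api": "carry_out", "payload": {
  "steps": [
    [[2,1.7,0],-4,0],
    [[3,2.5,0],-5,0],
    [[3,2.5,0],0,0],
    [[3,2.5,0],0,0],
    [[3,2.5,0],0,0],
    [[3,2.5,0],0,0],
    [[1,1,0],0,0],
    [[0,0,0],0,0],
    [[0,0,0],0,0]
  ]
}}

```text
time: 23.45
position: [0.6203, 0.0051, 0.2034]
tool_rot: [0.999, -0.041, -0.005, -0.012]
ft_force: [-0.5, 0.1, -0.1]
grip_width: 0.0869
```

Run:
```python
from meas import *
c=grab('wrist'); o=robot.get_obs(); print(o['position'],o['tool_rot'])
m=mask(c,(0,0,640,270),lambda h,s,v:(h>45)&(h<85)&(s>130)); k,l,s,ce=cv2.connectedComponentsWithStats(m); print(s[1:],[proj(c,(.632,.0075,.058))])
S=grab('scene'); D=grab('side')
i=S['pixels'][140:240,260:380,::-1]; j=D['pixels'][240:380,280:440,::-1]
cv2.imwrite('pics/crop4.png',np.vstack([np.hstack([cv2.resize(i,(400,300),interpolation=2),cv2.resize(j,(343,300),interpolation=2)]),cv2.resize(c['pixels'][:260,:,::-1],(743,300))]))
```

```text
[0.61997785 0.00486556 0.20337271] [ 0.99905931 -0.04134522 -0.00539527 -0.0119143 ]
[[ 306  197   39   14  108]
 [ 301  203   56   56 2436]
 [ 615  269    1    1    1]] [array([330.51966529, 228.51718315])]
```

View pics/crop4.png

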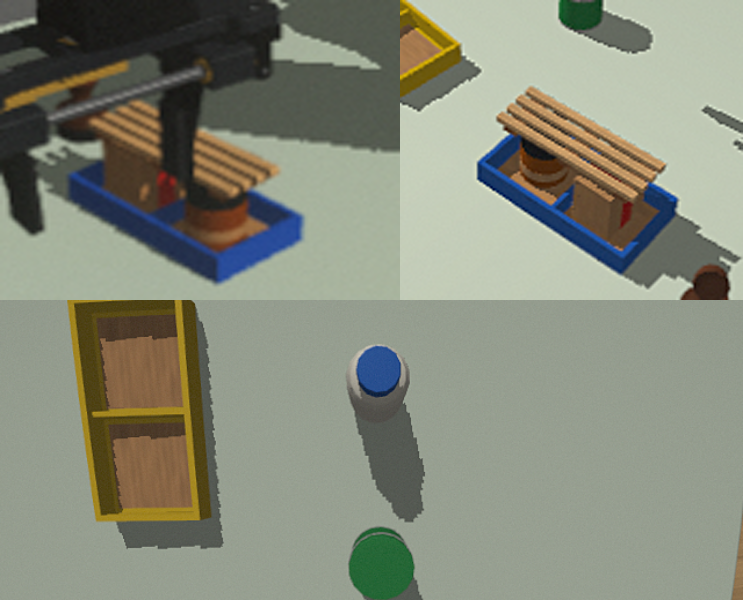

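Crop: the soap rest lies level along the blue box on jar and carton. The green tin's top is at wrist (329,231), against a predicted (330,228). Grasping the green tin.

>>> {"api": "carry_out", "payload": {
  "steps": [
    [[1.2,0.1,-2],0,0],
    [[0,0,-3],0,0],
    [[0,0,-3],0,0],
    [[0,0,-2.5],0,0],
    [[0,0,-1],0,0],
    [[0,0,0],0,0],
    [[0,0,0],0,0]
  ]
}}

```text
time: 24.3
position: [0.6302, -0.0028, 0.0906]
tool_rot: [0.999, -0.047, -0.002, -0.011]
ft_force: [-0.5, -0.4, -0.4]
grip_width: 0.0873
```

>>> {"api": "carry_out", "payload": {
  "steps": [
    [[0.2,0.9,-1],0,0],
    [[0,0,-1],0,0],
    [[0,0,-1],0,0],
    [[0,0,-0.5],0,0],
    [[0,0,0],0,0]
  ]
}}

```text
time: 24.8
position: [0.6347, 0.0068, 0.0566]
tool_rot: [0.999, -0.047, 0.002, -0.01]
ft_force: [0.3, -0.5, -0.3]
grip_width: 0.0869
```

>>> {"api": "carry_out", "payload": {
  "steps": [
    [[-0.2,0,-0.5],0,0],
    [[0,0,-0.3],0,0],
    [[0,0,0],0,0],
    [[0,0,0],0,0.3],
    [[0,0,0],0,1],
    [[0,0,0],0,1],
    [[0,0,0],0,1],
    [[0,0,0],0,1],
    [[0,0,0],0,1]
  ]
}}

```text
time: 25.7
position: [0.633, 0.0066, 0.0487]
tool_rot: [0.999, -0.047, 0.002, -0.01]
ft_force: [-0.7, -1.0, -1.5]
grip_width: 0.0477
```

>>> {"api": "carry_out", "payload": {
  "steps": [
    [[0,0,1.5],0,1],
    [[0,0,3],0,1],
    [[0,0,4],0,1],
    [[0,0,3],0,1],
    [[0,0,0],0,1]
  ]
}}

```text
time: 26.2
position: [0.6314, 0.0069, 0.1693]
tool_rot: [0.999, -0.047, 0.001, -0.01]
ft_force: [0.8, -0.2, 0.3]
grip_width: 0.0472
```

>>> {"api": "carry_out", "payload": {
  "steps": [
    [[-2,1,0],0,1],
    [[-3.5,1.7,0],0,1],
    [[-3.5,1.7,0],0,1],
    [[-3.5,1.7,0],0,1],
    [[-3.5,1.7,0],0,1],
    [[-2,1,0],0,1],
    [[0,0,0],0,1],
    [[0,0,0],0,1]
  ]
}}

```text
time: 27.0
position: [0.4431, 0.0961, 0.1703]
tool_rot: [0.999, -0.048, 0.002, -0.01]
ft_force: [-0.0, -0.9, -0.7]
grip_width: 0.0473
```

>>> {"api": "carry_out", "payload": {
  "steps": [
    [[0,0,-1.5],0,1],
    [[0,0,-2.5],0,1],
    [[0,0,-2],0,1],
    [[0,0,-1],0,1],
    [[0,0,0],0,1],
    [[0,0,0],0,1]
  ]
}}

```text
time: 27.6
position: [0.4545, 0.093, 0.0986]
tool_rot: [0.999, -0.049, 0.009, -0.009]
ft_force: [-0.9, 0.5, -1.1]
grip_width: 0.0475
```

>>> {"api": "carry_out", "payload": {
  "steps": [
    [[-0.3,0.3,-1],0,1],
    [[0,0,-1],0,1],
    [[0,0,-1],0,1],
    [[0,0,-0.4],0,1],
    [[0,0,0],0,1],
    [[0,0,0],0,1]
  ]
}}

```text
time: 28.2
position: [0.4558, 0.0953, 0.0653]
tool_rot: [0.999, -0.05, 0.014, -0.009]
ft_force: [0.5, -0.9, -1.3]
grip_width: 0.0477
```

>>> {"api": "carry_out", "payload": {
  "steps": [
    [[-0.2,0,-0.5],0,1],
    [[0,0,-0.3],0,1],
    [[0,0,-0.2],0,1],
    [[0,0,0],0,1]
  ]
}}

```text
time: 28.6
position: [0.4541, 0.0952, 0.0551]
tool_rot: [0.999, -0.05, 0.014, -0.009]
ft_force: [0.3, 0.6, -0.9]
grip_width: 0.0474
```

>>> {"api": "carry_out", "payload": {
  "steps": [
    [[0,0,-0.15],0,1],
    [[0,0,0],0,1]
  ]
}}

```text
time: 28.8
position: [0.4543, 0.0952, 0.054]
tool_rot: [0.999, -0.05, 0.015, -0.009]
ft_force: [0.3, -0.5, 0.0]
grip_width: 0.0473
```

>>> {"api": "carry_out", "payload": {
  "steps": [
    [[0,0,0],0,0.4],
    [[0,0,0],0,0.2],
    [[0,0,0],0,0],
    [[0,0,0],0,0],
    [[0,0,1.5],0,0],
    [[0,0,3.5],0,0],
    [[0,0,4.5],0,0],
    [[0,0,4],0,0],
    [[0,0,0],0,0]
  ]
}}

```text
time: 29.7
position: [0.4535, 0.0951, 0.1923]
tool_rot: [0.999, -0.05, 0.013, -0.009]
ft_force: [0.1, 0.2, -0.9]
grip_width: 0.0867
```

>>> {"api": "carry_out", "payload": {
  "steps": [
    [[2,0.4,0],0,0],
    [[4,0.8,0],0,0],
    [[4,0.8,0],0,0],
    [[4,0.9,0],0,0],
    [[3.5,0.8,0],0,0],
    [[1,0.2,0],0,0],
    [[0,0,0],0,0],
    [[0,0,0],0,0]
  ]
}}

```text
time: 30.5
position: [0.6387, 0.1357, 0.1855]
tool_rot: [0.999, -0.05, 0.008, -0.009]
ft_force: [-0.4, -0.1, -0.2]
grip_width: 0.0872
```

Run:
```python
from meas import *
c=grab('wrist','w5'); o=robot.get_obs(); print(o['position'],o['tool_rot'])
m=mask(c,(200,0,640,270),lambda h,s,v:(h>100)&(h<130)&(s>120)); k,l,s,ce=cv2.connectedComponentsWithStats(m); i=s[1:,4].argmax()+1; print(s[i],ce[i],[proj(c,(.639,.134,.084))],onplane(c,*ce[i],.084))
```

```text
[0.63822276 0.13566007 0.18542854] [ 0.99868261 -0.05001851  0.00729865 -0.00882698]
[ 293  229   36   39 1106] [310.83725136 247.98915009] [array([313.65565914, 247.63425982])] [0.63696807 0.13394887 0.084     ]
```

View pics/w5.png

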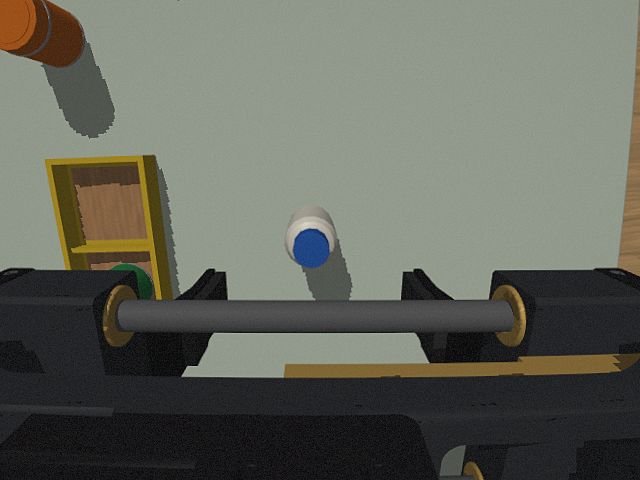

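Wrist view: the bottle cap is at (311,248), which puts the bottle at (0.637, 0.134), in agreement with the first fix. The green tin is in its near bay and the far bay is empty. Descending on the bottle.

>>> {"api": "carry_out", "payload": {
  "steps": [
    [[0,-0.1,-2],0,0],
    [[0,0,-2.5],0,0],
    [[0,0,-2.5],0,0],
    [[0,0,-1],0,0],
    [[0,0,0],0,0],
    [[0,0,0],0,0]
  ]
}}

```text
time: 31.15
position: [0.632, 0.1336, 0.1043]
tool_rot: [0.999, -0.05, 0.005, -0.009]
ft_force: [0.3, -0.3, 0.1]
grip_width: 0.0871
```

>>> {"api": "carry_out", "payload": {
  "steps": [
    [[0.6,0,-1.5],0,0],
    [[0,0,-1.5],0,0],
    [[0,0,-1.2],0,0],
    [[0,0,-0.6],0,0],
    [[0,0,0],0,0],
    [[0,0,0],0,0]
  ]
}}

```text
time: 31.75
position: [0.6401, 0.1337, 0.0546]
tool_rot: [0.999, -0.05, 0.008, -0.009]
ft_force: [0.1, 0.9, -0.0]
grip_width: 0.0866
```

>>> {"api": "carry_out", "payload": {
  "steps": [
    [[-0.2,0,-0.4],0,0],
    [[0,0,-0.4],0,0],
    [[0,0,0],0,0],
    [[0,0,0],0,0.3],
    [[0,0,0],0,1],
    [[0,0,0],0,1],
    [[0,0,0],0,1],
    [[0,0,0],0,1],
    [[0,0,0],0,1],
    [[0,0,0],0,1]
  ]
}}

```text
time: 32.75
position: [0.639, 0.1338, 0.0478]
tool_rot: [0.999, -0.05, 0.009, -0.009]
ft_force: [0.3, 0.8, -0.2]
grip_width: 0.0413
```

>>> {"api": "carry_out", "payload": {
  "steps": [
    [[0,0,1.5],0,1],
    [[0,0,3],0,1],
    [[0,0,4],0,1],
    [[0,0,3.5],0,1],
    [[0,0,0],0,1]
  ]
}}

```text
time: 33.25
position: [0.6372, 0.1337, 0.1735]
tool_rot: [0.999, -0.05, 0.008, -0.009]
ft_force: [1.6, 0.7, -0.7]
grip_width: 0.0419
```

>>> {"api": "carry_out", "payload": {
  "steps": [
    [[-2,0.5,0],0,1],
    [[-3.5,0.8,0],0,1],
    [[-3.5,0.8,0],0,1],
    [[-3.5,0.8,0],0,1],
    [[-3.5,0.8,0],0,1],
    [[-1.5,0.5,0],0,1],
    [[0,0,0],0,1],
    [[0,0,0],0,1]
  ]
}}

```text
time: 34.05
position: [0.4547, 0.1754, 0.1763]
tool_rot: [0.999, -0.051, 0.01, -0.008]
ft_force: [0.7, -0.6, -0.8]
grip_width: 0.0415
```

>>> {"api": "carry_out", "payload": {
  "steps": [
    [[0,0,-1.5],0,1],
    [[0,0,-2.5],0,1],
    [[0,0,-2],0,1],
    [[0,0,-1],0,1],
    [[0,0,0],0,1],
    [[0,0,0],0,1]
  ]
}}

```text
time: 34.65
position: [0.4658, 0.1742, 0.1052]
tool_rot: [0.998, -0.052, 0.016, -0.009]
ft_force: [0.1, -0.3, -0.9]
grip_width: 0.0412
```

>>> {"api": "carry_out", "payload": {
  "steps": [
    [[-0.7,0.2,-1],0,1],
    [[0,0,-1.2],0,1],
    [[0,0,-1],0,1],
    [[0,0,-0.6],0,1],
    [[0,0,0],0,1],
    [[0,0,0],0,1]
  ]
}}

```text
time: 35.25
position: [0.4643, 0.1765, 0.0697]
tool_rot: [0.998, -0.053, 0.022, -0.01]
ft_force: [0.6, 0.8, -0.9]
grip_width: 0.0418
```

>>> {"api": "carry_out", "payload": {
  "steps": [
    [[-0.4,0,-0.6],0,1],
    [[0,0,-0.4],0,1],
    [[0,0,-0.3],0,1],
    [[0,0,0],0,1],
    [[0,0,0],0,1]
  ]
}}

```text
time: 35.75
position: [0.4606, 0.1766, 0.0565]
tool_rot: [0.998, -0.053, 0.023, -0.011]
ft_force: [-0.2, -0.3, -1.4]
grip_width: 0.0412
```

>>> {"api": "carry_out", "payload": {
  "steps": [
    [[0,0,-0.2],0,1],
    [[0,0,-0.15],0,1],
    [[0,0,0],0,1]
  ]
}}

```text
time: 36.05
position: [0.4609, 0.1767, 0.0532]
tool_rot: [0.998, -0.053, 0.023, -0.011]
ft_force: [-0.5, -0.2, 1.9]
grip_width: 0.041
```

Floor contact (Fz rose from −1.4 to +1.9). I'll release, rise and pull back to look.

>>> {"api": "carry_out", "payload": {
  "steps": [
    [[0,0,0],0,0.45],
    [[0,0,0],0,0.3],
    [[0,0,0],0,0],
    [[0,0,0],0,0],
    [[0,0,1.5],0,0],
    [[0,0,3.5],0,0],
    [[0,0,4.5],0,0],
    [[0,0,4.5],0,0],
    [[0,0,2],0,0],
    [[0,0,0],0,0]
  ]
}}

```text
time: 37.05
position: [0.4596, 0.1763, 0.2178]
tool_rot: [0.998, -0.053, 0.022, -0.01]
ft_force: [0.2, -0.4, -0.8]
grip_width: 0.0868
```

>>> {"api": "carry_out", "payload": {
  "steps": [
    [[0,3,0],0,0],
    [[0,4,0],0,0],
    [[-1,4,0],0,0],
    [[-2,4,0],0,0],
    [[-3,4,0],0,0],
    [[-4,4,0],0,0],
    [[-3,3,0],0,0],
    [[0,0,0],0,0],
    [[0,0,0],0,0]
  ]
}}

```text
time: 37.95
position: [0.3276, 0.4359, 0.2064]
tool_rot: [0.998, -0.055, 0.018, -0.006]
ft_force: [-0.1, -1.0, -0.2]
grip_width: 0.0872
```

Run:
```python
from meas import *
S=grab('scene'); D=grab('side'); print(robot.get_obs()['position'],robot.get_obs()['time'])
G=lambda h,s,v:(h>45)&(h<85)&(s>100); B=lambda h,s,v:(h>100)&(h<130)&(s>120); W=lambda h,s,v:(h<22)&(s>75); O=lambda h,s,v:(h<18)&(s>150)
for n,z,a,b,f in [('green',.063,(360,220,450,300),(230,200,320,300),G),('cap',.089,(340,200,450,300),(220,190,320,290),B),
  ('tape',.036,(450,350,520,415),(203,165,246,202),W),('orange',.058,(455,285,500,340),(198,195,230,235),O)]:
    try:
        _,P=slice2(hull(S,a,f,z),hull(D,b,f,z)); r=cv2.minAreaRect(P); print(n,np.round(r[0]),np.round(r[1]))
    except Exception as e: print(n,e)
i=S['pixels'][150:330,250:490,::-1]; j=D['pixels'][190:390,190:450,::-1]
cv2.imwrite('pics/end.png',np.hstack([cv2.resize(i,(400,300),interpolation=2),cv2.resize(j,(390,300),interpolation=2)]))
```

```text
[0.32848212 0.4350339  0.20672264] 38.05
green [457.  94.] [47. 44.]
cap [460. 171.] [40. 23.]
tape [546. 418.] [84. 81.]
orange [454. 328.] [78. 46.]
```

View pics/end.png

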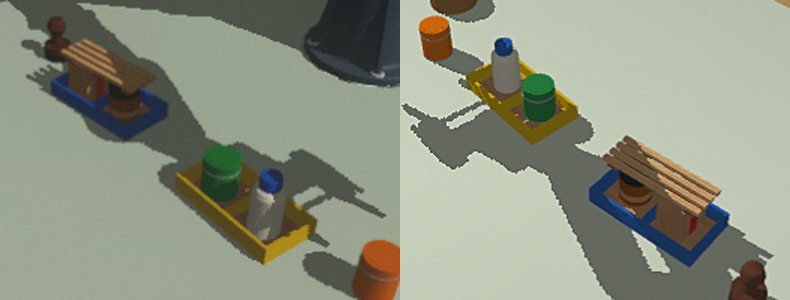

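Final crop: green tin and bottle stand in separate yellow bays, and the rest lies across jar and carton. The others are unmoved. One numeric check of the rest (and the bottle's lean), then hand in if good.

Run:
```python
from meas import *
S=grab('scene'); D=grab('side')
W=lambda h,s,v:(h<22)&(s>75)
# rest: end-row corners; wood hull restricted to the rest itself
A=hull(S,(280,172,345,205),W,.077); B=hull(D,(320,275,412,335),W,.077)
_,P=slice2(A,B); r=cv2.minAreaRect(P); print('rest',np.round(r[0]),np.round(r[1]),round(axis(r)))
for n,c,X in [('S',S,(340,200,450,300)),('D',D,(220,190,320,290))]:
    m=mask(c,X,lambda h,s,v:(h>100)&(h<130)&(s>120)); k,l,s,ce=cv2.connectedComponentsWithStats(m); i=s[1:,4].argmax()+1
    print(n,'cap px',ce[i],s[i],'upright predicted',proj(c,(.4605,.1765,.080)))
```

```text
rest [ 443. -157.] [ 53. 157.] 94
S cap px [411.98709677 258.30322581] [406 252  13  14 155] upright predicted [413.15540618 258.33658979]
D cap px [258.59482759 220.84482759] [253 215  12  13 116] upright predicted [257.65744504 222.39110175]
```

Rest is at (443, −157) mm, angle 94°, against the box centre (441, −154) at 94°. The cap appears within 2 px of where an upright bottle's cap should be. Handing in.

```bash
python3 -c "
from rig import robot
print(robot.hand_in())"
```

```text
the job is handed in; nothing more can be done
None
```

Both bath kits are made up and the job is handed in, at about 38 s on the robot clock. The hand-in gives no verdict, so what follows is from my last camera checks.

- **Blue box:** the jar and the soap carton stand in separate bays, with the larger soap rest across their tops. The rest measured within about 4 mm of the box centre and along its length (both 94°), and looked level.
- **Yellow box:** the green tin and the bottle stand in separate bays. The bottle cap appears within 2 px of where it would be if the bottle is upright.
- **Left alone:** the orange tin and the tape measured within about 1 mm of where they started. The stamp looked unmoved, but I did not re-measure it.

**Checks that disagreed or went wrong:**
- The carton briefly touched the blue box's wall on its first lowering (about 6 N). I raised it, re-centred it and set it down cleanly.
- The rest measured 53 × 157 mm against the listed 50 × 150 mm.
- The bottle cap's combined two-camera outline was too large (40 × 23 mm against 27 mm), so I relied on its position in each picture instead.

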